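# Clip the glare shade onto the raking-light lamp

## Task

Take the metal glare shade by its black fin and push it straight down over the bare white tube of the cordless lamp until both sprung arms have snapped past the tube and the shade sits down on it; the tube is clamped at a height nobody has measured, so feel for it. Then slide the shade along the tube, its end under the overhanging lip, until it is right up against the end plate next to the battery housing, upright on the tube, and let go. The tube cracks easily: never push on the lamp with more than about 30 N in any direction, and leave the other things on the desk standing where they are.

Things in the scene. Friction and masses are not known exactly. Their poses are not given: they have to be found in the camera images.
- lamp: cordless lamp, fixed on a dark base 344 x 74 x 10 mm. Origin on the desk under the middle of the bare white tube; x along the tube, away from the black battery housing (88 mm high), z up. The level tube, 26 mm thick, is bare from x = -0.100 (rubber face of a metal end plate 60 mm wide) to x = +0.100 (metal collar, 33 mm thick); at x = +0.127 stands a slotted frame 124 mm high.
- lamp_stand_mid (a point): point (0, 0, 0.070) of the lamp's frame, axes as the lamp's. Tube and end plate are one rigid unit clamped in upright slots at a height that differs each time and is NOT measured: the tube's axis lies up to 32 mm above or below this point (38 to 102 mm above the desk), straight above the lamp's x axis.
- lamp_plate_foot (a point): point (-0.100, 0, 0) of the lamp's frame: on the desk under the face of the end plate, where the shade's end must finally be. From the plate's top a lip 60 mm wide overhangs the tube by 12 mm towards +x, its underside 24 mm and its top 28 mm above the tube's axis, so the shade cannot be put on from above there.
- shade: glare shade, a trough of bare sheet metal open below, 70 mm long (x) and 53 mm wide (y), the same end for end, standing on its skirts. Origin: centre of its underside; z up. Its flat top plate (34 mm wide) is 41 mm above the origin. Mass 0.09 to 0.18 kg. On the tube it is held by its arms and needs 3 to 6 N to slide along.
- shade_fin (a point): middle of the top edge of the black grip fin on the shade, 65 mm above the shade's origin. The fin is 40 mm long (x), 10 mm thick (y) and 24 mm high, down to the top plate. Axes as the shade's.
- shade_axis (a point): point of the shade 21 mm above its origin; lies on the tube's axis when the shade is home. Inside, a sprung steel arm 36 mm long hangs on each side: pushed straight down over the tube they touch it 16 mm above home, take 9 to 16 N to spread until their lips are past (some 10 mm above home), then pull the shade down until its rubber pads sit on the tube and stop it.
- bottle_amber_a: small amber dropper bottle, 38 x 38 x 108 mm, bystander
- bottle_white: white bottle with a coloured cap, 42 x 42 x 91 mm, bystander
- pigment_ochre: pigment jar with a black lid, 45 x 45 x 52 mm, bystander
- pigment_umber: pigment jar with a white lid, 49 x 49 x 46 mm, bystander
- weight_1: brass knob weight, 45 x 45 x 40 mm, bystander
- thread_spool: thread spool standing upright, 32 x 32 x 42 mm, bystander
- eraser: eraser in a sleeve, 22 x 50 x 12 mm, bystander
- brush_flat: flat brush lying on the desk, 30 x 189 x 16 mm, bystander

How it is judged:
At the end, for the whole second after the job is handed in: The shade is home on the tube, at rest, its end within 1.5 mm of the end plate; its clip axis is within 3 mm sideways of the lamp's middle and 35.5 to 104.5 mm above the desk (as the tube is set); along the tube within 0.06 rad, upright within 0.10 rad (x of shade_axis in the frame of lamp between -0.068 and -0.0635 m and y of shade_axis in the frame of lamp between -0.003 and 0.003 m and z of shade_axis in the frame of lamp between 0.0355 and 0.1045 m and angle between the x axis of shade and the x axis of lamp, either way round below 0.06 rad and angle between shade's own z axis and vertical below 0.1 rad and linear speed of shade below 0.01 m/s); the robot touches nothing.
It fails at once if the shade was forced against the lamp: contact forces between them above 60 N in all (the clip's own grip makes up about 16 N of this) (contact force between shade and lamp above 60 N).
It fails at once if the robot itself pushed on the lamp with more than 30 N (contact force between any of the fingers, the arm and lamp above 30 N).
It fails at once if a bystander was moved by more than 15 mm (distance of any of bottle_amber_a, bottle_white, pigment_ochre, pigment_umber, weight_1, thread_spool, eraser, brush_flat from where it was at the start of the episode above 0.015 m).
It also fails if it takes over 58 s, if anything falls off the work surface, if the arm or the gripper's body presses on something with over 40 N, if the wrist force passes 120 N, or if a joint passes its speed limit or range.

## Robot

A 6-joint arm with a two-finger parallel gripper is mounted at the origin on a cart in front of the work surface, level with it; the furniture and walls round the work are solid. World frame = base frame: x ahead of the robot, y to its left, z up, the work surface at z = 0. Lengths are in m, angles in rad, forces in N, time in s.
With the tool pointing down it reaches from about 0.25 to 0.725 m from the base axis. Payload 9.7 kg.
Tool frame: the origin (TCP) lies midway between the tips of the shut fingers; the grasp point (between the pads) lies 19 mm behind it; z points along the fingers, y is the line along which they close (so a half turn about z gives the same grasp; the last joint's range is limited). The gripper opens to 85 mm and grips with 20 to 120 N. Pads are 22 mm wide; open, the fingers measure 114 mm over their backs; the gripper's body (76 mm by 85 mm) begins 54 mm behind the grasp point. The pads swing forward as they close: fully open they stand 13 mm farther back than shut.
Start: joints at [-1.162, 0.087, 0.176, 1.66, 0, 1.571], TCP at [0.219, -0.505, 0.231] pointing down, gripper open.
Joint ranges: [-3.13, 3.13], [-0.85, 1.81], [-1.15, 1.24], [-2.2, 2.28], [-1.44, 1.52], [-3.14, 3.14]. Speed limits (rad/s): [2.22, 2.22, 2.57, 3.14, 3.14, 3.14].

## Interface

Orientations are given as a rotation vector (axis times angle).
In Python, from cell import manip gives the robot as it stands.
- The arm moves only by the tool step_arm, never from a script. Its argument "moves" is a list that holds one entry, the list of rows, each a list of 5 numbers: the shift along the world's x, y, z in units of 40 mm (1.0 is 40 mm), then the turn about the world's z in units of 8 degrees (1.0 is 8 degrees), then the opening, from 0 (shut) to 1 (fully open). A call has exactly 8 rows; each row shifts and turns the commanded pose from where the row before left it; what a row does not reach is not made up. A row lasts 1/10 s, in which the tool goes at most 50 mm and 8.59 degrees, less where a joint would pass 70% of its speed; a pose out of reach is approached as far as the arm can. A call is refused whole if a number of a shift passes 1 or a number of a turn 1, either way. A call with a gripper value outside its range is refused whole. The fingers move at their own pace and stop on an object; "squeeze" is the grip in N (left out, the last holds). Time passes only in rows, so rows that do not move let the fingers close, or fill a call up. It gives the time, the measured TCP pose, the force, the opening and the grip force at its end, in the units of the state.
- manip.state(): the state, without advancing time (a new reading comes with each control period).
- manip.get_image(name): name is "side" or "top"; returns (picture, depth): 384x512x3 uint8, blue, green, red; 384x512 float32, m along the optical axis (not along the pixel's ray), 0 where there is no reading.
- manip.camera_model(name): a dict with "K" (3x3 intrinsics, pixels), "cam_to_world" (4x4, takes a point from camera to world coordinates). Camera axes: x right, y down, z forward; pixel columns grow to the right and rows downward; lengths in m; the calibration is good to about 2 mm. A picture is of the moment at which its call begins. camera_model takes no time and is no camera call.
- manip.close_job(): hands the job in; it is judged then, once.
The state is a dict: "time": time; "joint_pos": joint angles; "dq": joint speeds; "joint_efforts": joint torques, N m; "ee_pos": TCP position; "eef_rot": TCP orientation; "wrist_force": force on the tool from outside, world axes, zero at the start; "ft_torque": the same for the moment, N m; "gripper_width": opening from 0.0 (shut) to 1.0 (fully open); "grip_force": force on a finger pad.
Only numpy, scipy, OpenCV 4.12 (cv2) and the standard library are available. Lean on these libraries where they do the work, as an engineer would, in place of code of your own. Each camera call takes 0.05 s, during which the arm holds its last target. There are 200 camera calls.

## Working session

There is one attempt and no reset: what is moved stays moved. The work goes in short steps, Python scripts to look and compute and a tool call to move; the robot and the scene stay as the last step left them, time stands still between calls to the robot, and variables do not carry over. Pictures are saved under pics/ and viewed, at most 10 in all, crops included, and the job is handed in when it is done.

Besides the shell and the picture viewer there is one more tool, called after "Emit:" as name(argument=value, ...) on one line, values as JSON. step_arm: Moves the arm, as the interface text tells. Its arguments: {"type":"object","properties":{"moves":{"type":"array","items":{"type":"array","items":{"type":"array","items":{"type":"number"}}}},"squeeze":{"type":"number"}},"required":["moves"]}

```bash
mkdir -p pics; ls; python3 - <<'E'
from cell import manip
import cv2,numpy as np
for n in("top","side"):
    im,d=manip.get_image(n); cv2.imwrite(f"pics/{n}0.png",im); np.save(f"{n}0.npy",d)
    m=manip.camera_model(n); print(n,np.round(m["K"],1).tolist(),np.round(m["cam_to_world"],3).tolist())
s=manip.state(); print(s)
E
```

```text
pics
top [[363.8, 0.0, 259.4], [0.0, 363.8, 193.0], [0.0, 0.0, 1.0]] [[0.023, -0.997, 0.067, 0.47], [-0.999, -0.021, 0.024, 0.033], [-0.023, -0.068, -0.997, 1.026], [0.0, 0.0, 0.0, 1.0]]
side [[356.5, 0.0, 255.5], [0.0, 356.5, 191.4], [0.0, 0.0, 1.0]] [[-0.873, -0.284, 0.397, 0.11], [-0.488, 0.53, -0.694, 0.812], [-0.013, -0.799, -0.601, 0.738], [0.0, 0.0, 0.0, 1.0]]
{'time': 0.1, 'joint_pos': array([-1.16200565e+00,  8.73951890e-02,  1.75196305e-01,  1.65977306e+00,
        7.77740709e-06,  1.57078569e+00]), 'dq': array([ 0.00099006, -0.00108926,  0.00168474,  0.00142525,  0.00010363,
       -0.00053998]), 'joint_efforts': array([ 3.62503069e-04, -5.21561658e+01,  4.65652478e+01,  1.59199949e-02,
        2.75523817e-06, -2.75023929e-06]), 'ee_pos': array([ 0.21854723, -0.50449618,  0.23065063]), 'eef_rot': array([-3.07506479e+00, -6.37447522e-01,  3.62718679e-04]), 'wrist_force': array([-0.29928926,  0.29877365, -0.33192856]), 'ft_torque': array([-0.05099161,  0.00665973, -0.00325861]), 'grip_force': 0.0, 'gripper_width': 0.9968021251490464}
```

View pics/top0.png

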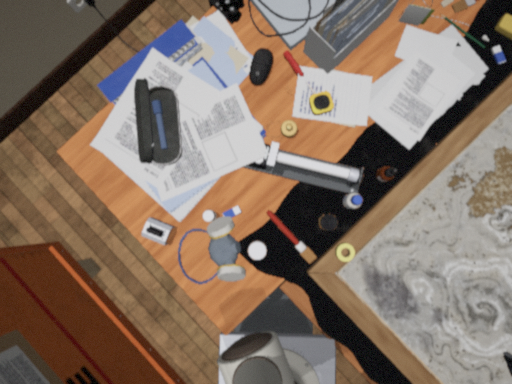

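View pics/side0.png

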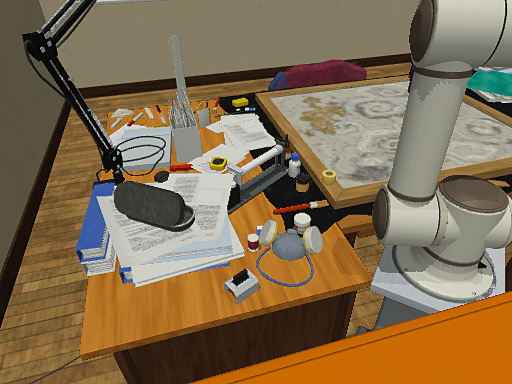

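The top view shows the shade at about (157,232) with a black fin, and the lamp from (262,155) to (360,190). The side view shows the shade at (241,284) and the lamp at about (258,175). I'll enlarge both.

```bash
python3 - <<'E'
import cv2,numpy as np
t=cv2.imread("pics/top0.png");s=cv2.imread("pics/side0.png")
r=lambda im,x,y,w,h:cv2.resize(im[y:y+h,x:x+w],(400,300),interpolation=cv2.INTER_CUBIC)
cv2.imwrite("pics/c1.png",np.vstack([np.hstack([r(t,250,128,120,90),r(t,130,210,60,45)]),np.hstack([r(s,215,130,100,75),r(s,211,262,60,45)])]))
E
```

```text
(no output)
```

View pics/c1.png

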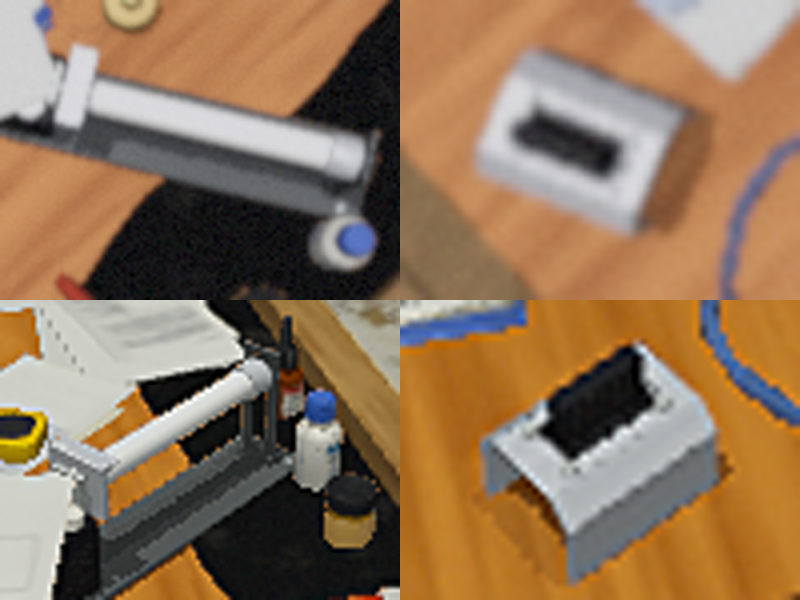

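The crop shows the end plate with its lip on the left in the top view, at about (273,153). The collar is at (355,175), so lamp +x runs to image right, which is roughly world -y. The shade fin is at about (155,231). Next I'll get 3D points.

```bash
cat > h.py <<'E'
import cv2,numpy as np
from cell import manip
def cloud(n,d):
    m=manip.camera_model(n);K=m["K"];T=m["cam_to_world"]
    v,u=np.mgrid[:384,:512]
    P=np.stack([(u-K[0,2])*d/K[0,0],(v-K[1,2])*d/K[1,1],d],-1)
    return P@T[:3,:3].T+T[:3,3]
def ray(n,u,v,z):
    m=manip.camera_model(n);K=m["K"];T=m["cam_to_world"]
    r=T[:3,:3]@np.array([(u-K[0,2])/K[0,0],(v-K[1,2])/K[1,1],1]);c=T[:3,3]
    return c+r*(z-c[2])/r[2]
E
python3 - <<'E'
from h import *
for n in("top","side"):
    im=cv2.imread(f"pics/{n}0.png");d=np.load(f"{n}0.npy");P=cloud(n,d);hsv=cv2.cvtColor(im,cv2.COLOR_BGR2HSV)
    print("==",n)
    # fin: dark pixels near shade
    x,y,w,h=(135,213,45,35) if n=="top" else (215,262,55,45)
    roi=np.zeros(d.shape,bool);roi[y:y+h,x:x+w]=1
    dark=roi&(hsv[...,2]<60)&(P[...,2]>0.03); p=P[dark]
    print("fin n",len(p),"z",np.percentile(p[:,2],[5,50,95]).round(4))
    v,u=np.nonzero(dark); print("fin pix box",cv2.minAreaRect(np.stack([u,v],1).astype(np.float32)))
    top=p[p[:,2]>0.055]; print("fin top mean",top.mean(0).round(4),len(top),cv2.minAreaRect(top[:,:2].astype(np.float32)*1000))
    pl=roi&(hsv[...,1]<50)&(hsv[...,2]>150)&(abs(P[...,2]-.041)<.006);q=P[pl]
    print("plate",len(q),q.mean(0).round(4),cv2.minAreaRect(q[:,:2].astype(np.float32)*1000))
    # tube
    x,y,w,h=(276,140,76,50) if n=="top" else (235,140,55,45)
    roi=np.zeros(d.shape,bool);roi[y:y+h,x:x+w]=1
    tb=roi&(hsv[...,1]<40)&(hsv[...,2]>150)&(P[...,2]>0.03); q=P[tb]
    print("tube",len(q),q.mean(0).round(4),np.percentile(q[:,2],[5,50,90,95,99]).round(4))
    l=cv2.fitLine(q.astype(np.float32),cv2.DIST_HUBER,0,1e-3,1e-3).ravel();print("line",l.round(4),"yaw",np.degrees(np.arctan2(l[1],l[0])))
    t=q[:,:2]@l[:2];print("extent",np.percentile(t,[0,1,99,100]).round(4), cv2.minAreaRect(q[:,:2].astype(np.float32)*1000))
E
```

```text
== top
fin n 53 z [0.0427 0.063  0.0667]
fin pix box ((154.95361328125, 230.9793701171875), (13.504103660583496, 4.061384677886963), 23.96249008178711)
fin top mean [0.4284 0.3253 0.0888] 38 ((442.55828857421875, 190.1843719482422), (20.847875595092773, 318.0858459472656), 6.300666332244873)
plate 322 [0.4267 0.3361 0.0404] ((427.5833435058594, 335.9090881347656), (69.98703002929688, 51.01366424560547), 70.61023712158203)
tube 759 [ 0.6064 -0.0766  0.1133] [0.1037 0.1095 0.113  0.115  0.1272]
line [ 0.2174  0.9761 -0.0042  0.604  -0.0828  0.1096] yaw 77.44623
extent [-0.0453 -0.0417  0.1556  0.1589] ((555.453857421875, -73.34187316894531), (197.1815948486328, 188.4623260498047), 84.89268493652344)
== side
fin n 153 z [0.043  0.0544 0.0657]
fin pix box ((240.12750244140625, 277.1107177734375), (9.33924388885498, 17.777332305908203), 55.00798034667969)
fin top mean [0.4229 0.3472 0.0714] 75 ((280.17022705078125, 573.7886962890625), (31.818567276000977, 585.09033203125), 32.388343811035156)
plate 247 [0.4232 0.3461 0.0398] ((453.2373046875, 328.91204833984375), (70.74633026123047, 102.7810287475586), 69.04051208496094)
tube 310 [ 0.6017 -0.0754  0.1084] [0.0988 0.1087 0.1241 0.1256 0.1271]
line [ 0.2217  0.9751 -0.01    0.5974 -0.1008  0.1081] yaw 77.19106
extent [-0.0579 -0.0537  0.177   0.1918] ((599.3802490234375, -69.64857482910156), (250.61465454101562, 53.964290618896484), 72.2811508178711)
```

```bash
python3 - <<'E'
from h import *
from scipy.spatial.transform import Rotation as R
def dirn(q):
    l=cv2.fitLine(q.astype(np.float32),cv2.DIST_HUBER,0,1e-3,1e-3).ravel();return l,np.degrees(np.arctan2(l[1],l[0]))
for n in("top","side"):
    im=cv2.imread(f"pics/{n}0.png");d=np.load(f"{n}0.npy");P=cloud(n,d);hsv=cv2.cvtColor(im,cv2.COLOR_BGR2HSV)
    print("==",n)
    x,y,w,h=(135,213,45,35) if n=="top" else (215,262,55,45)
    roi=np.zeros(d.shape,bool);roi[y:y+h,x:x+w]=1
    near=np.hypot(P[...,0]-.425,P[...,1]-.336)<.06
    f=roi&near&(hsv[...,2]<70)&(P[...,2]>.057)&(P[...,2]<.075);q=P[f];l,a=dirn(q[:,:2]);print("fin",len(q),q.mean(0).round(4),a,cv2.minAreaRect(q[:,:2].astype(np.float32)*1000))
    pl=roi&near&(P[...,2]>.034)&(P[...,2]<.047);q=P[pl];l,a=dirn(q[:,:2]);print("plate",len(q),q.mean(0).round(4),a,cv2.minAreaRect(q[:,:2].astype(np.float32)*1000))
    allp=roi&near&(P[...,2]>.012)&(P[...,2]<.075);q=P[allp];print("all",cv2.minAreaRect(q[:,:2].astype(np.float32)*1000))
    # tube
    t=np.array([.2185,.9758]);c=np.array([.604,-.083]);nn=np.array([-t[1],t[0]])
    r=P[...,:2]-c; s=r@t; o=r@nn
    m=(abs(o)<.05)&(abs(s)<.2)
    for s0 in np.arange(-.16,.2,.02):
        k=m&(abs(s-s0)<.01)&(P[...,2]>.07)&(P[...,2]<.15)
        if k.sum()>3:
            z=P[k][:,2];oo=o[k];kk=z>np.percentile(z,95)-.004
            print(f"s {s0:.2f} n {k.sum()} ztop {np.percentile(z,95):.4f} o {oo[kk].mean():.4f} omin {oo.min():.4f} omax {oo.max():.4f}")
    k=(abs(o)<.08)&(abs(s)<.25)&(abs(P[...,2]-.01)<.004)&(hsv[...,1]<70);q=P[k];print("base",len(q),cv2.minAreaRect(q[:,:2].astype(np.float32)*1000))
M=R.from_rotvec([-3.07506,-.63745,.00036]).as_matrix();print(M.round(3))
E
```

```text
== top
fin 40 [0.4267 0.3334 0.0641] 68.36802 ((426.82757568359375, 333.8553161621094), (34.6466064453125, 7.124693393707275), 68.6268310546875)
plate 386 [0.4271 0.3358 0.0404] 48.93025 ((426.4062194824219, 336.4361267089844), (70.2456283569336, 53.37822341918945), 69.91683959960938)
all ((426.02813720703125, 337.1175537109375), (71.21367645263672, 54.53305435180664), 69.8353042602539)
s -0.14 n 4 ztop 0.0916 o 0.0487 omin 0.0448 omax 0.0496
s -0.12 n 96 ztop 0.1255 o -0.0018 omin -0.0206 omax 0.0497
s -0.10 n 107 ztop 0.1164 o -0.0013 omin -0.0181 omax 0.0147
s -0.08 n 89 ztop 0.1131 o -0.0018 omin -0.0163 omax 0.0144
s -0.06 n 81 ztop 0.1128 o -0.0013 omin -0.0139 omax 0.0118
s -0.04 n 81 ztop 0.1135 o -0.0002 omin -0.0132 omax 0.0117
s -0.02 n 80 ztop 0.1131 o -0.0022 omin -0.0140 omax 0.0116
s -0.00 n 83 ztop 0.1127 o -0.0014 omin -0.0139 omax 0.0116
s 0.02 n 81 ztop 0.1127 o -0.0006 omin -0.0141 omax 0.0113
s 0.04 n 79 ztop 0.1134 o -0.0000 omin -0.0136 omax 0.0115
s 0.06 n 81 ztop 0.1122 o -0.0015 omin -0.0136 omax 0.0117
s 0.08 n 78 ztop 0.1129 o -0.0014 omin -0.0143 omax 0.0
[... 1245 characters left out ...]
 0.1104 o -0.0020 omin -0.0128 omax 0.0101
s 0.04 n 38 ztop 0.1113 o -0.0013 omin -0.0133 omax 0.0100
s 0.06 n 40 ztop 0.1105 o -0.0017 omin -0.0105 omax 0.0088
s 0.08 n 33 ztop 0.1120 o -0.0023 omin -0.0088 omax 0.0120
s 0.10 n 32 ztop 0.1273 o -0.0016 omin -0.0297 omax 0.0267
s 0.12 n 167 ztop 0.1260 o -0.0016 omin -0.0333 omax 0.0275
s 0.14 n 107 ztop 0.1148 o -0.0008 omin -0.0315 omax 0.0276
s 0.16 n 118 ztop 0.1109 o 0.0027 omin -0.0489 omax 0.0305
s 0.18 n 118 ztop 0.1110 o 0.0186 omin -0.0493 omax 0.0493
base 957 ((599.5800170898438, -86.86253356933594), (394.47369384765625, 156.14080810546875), 79.1529541015625)
[[ 0.918  0.398 -0.   ]
 [ 0.398 -0.918  0.001]
 [ 0.    -0.001 -1.   ]]
```

Checks on the measurements:
- **Shade:** centre about (0.427, 0.3375), yaw 69.8°, footprint 70x53, plate at z 0.041.
- **Tube:** line yaw 77.4°, axis z about 0.098–0.099, lip top at 0.127.

I'll move above the shade now.

Emit:
step_arm(moves=[[[0.22,0.88,0,0.24,1],[0.22,0.88,0,0.24,1],[0.22,0.88,0,0.24,1],[0.22,0.88,0,0.24,1],[0.22,0.88,0,0.24,1],[0.22,0.88,0,0.24,1],[0.22,0.88,0,0.24,1],[0.22,0.88,0,0.24,1]]], squeeze=80)

```text
time: 0.9
ee_pos: [0.2889, -0.2217, 0.2311]
eef_rot: [-2.963, -1.044, 0.0]
wrist_force: [1.4, 0.4, 0.3]
gripper_width: 0.998
grip_force: 0.0
```

Emit:
step_arm(moves=[[[0.22,0.88,0,0.24,1],[0.22,0.88,0,0.24,1],[0.22,0.88,0,0.24,1],[0.22,0.88,0,0.24,1],[0.22,0.88,0,0.24,1],[0.22,0.88,0,0.24,1],[0.22,0.88,0,0.24,1],[0.22,0.88,0,0.24,1]]])

```text
time: 1.7
ee_pos: [0.3594, 0.0601, 0.2312]
eef_rot: [2.796, 1.432, 0.0]
wrist_force: [1.0, -1.0, -0.1]
gripper_width: 1.0
grip_force: 0.0
```

Emit:
step_arm(moves=[[[0.22,0.88,0,0.24,1],[0.22,0.88,0,0.24,1],[0.22,0.88,0,0.24,1],[0.22,0.88,0,0.24,1],[0.22,0.88,0,0.24,1],[0.22,0.88,0,0.24,1],[0.22,0.88,0,0.24,1],[0,0,0,0,1]]])

```text
time: 2.5
ee_pos: [0.4212, 0.308, 0.2295]
eef_rot: [-2.607, -1.752, 0.003]
wrist_force: [-0.7, -0.2, 0.3]
gripper_width: 1.003
grip_force: 0.0
```

```bash
cat >> h.py <<'E'
from scipy.spatial.transform import Rotation as R
def st():
    s=manip.state();M=R.from_rotvec(s["eef_rot"]).as_matrix()
    print("t",round(s["time"],2),"p",s["ee_pos"].round(4),"yawx",np.degrees(np.arctan2(M[1,0],M[0,0])).round(2),"F",s["wrist_force"].round(1),"T",s["ft_torque"].round(2),"w",round(s["gripper_width"],3),"g",round(float(s["grip_force"]),1),"j6",s["joint_pos"][5].round(2))
    return s
E
python3 - <<'E'
from h import *
st()
t=np.array([.2185,.9758]);c=np.array([.604,-.083]);nn=np.array([-t[1],t[0]])
for n in("top","side"):
    P=cloud(n,np.load(f"{n}0.npy"));r=P[...,:2]-c;s=r@t;o=r@nn;z=P[...,2]
    k=(abs(o)<.028)&(z>.12)&(z<.132)&(s>.05)&(s<.14);print(n,"lip s",np.percentile(s[k],[0,2,10,50,98]).round(4),"o",np.percentile(o[k],[1,99]).round(4),k.sum())
    for a in np.arange(-.12,-.08,.004):
        k=(abs(o+.0013)<.006)&(abs(s-a)<.002)&(z>.08)
        if k.any():print(round(a,3),z[k].max().round(4),k.sum())
E
```

```text
t 2.5 p [0.4212 0.308  0.2295] yawx 67.8 F [-0.7 -0.2  0.3] T [-0.06  0.04  0.  ] w 1.003 g 0.0 j6 2.59
top lip s [0.1009 0.101  0.1028 0.1106 0.1203] o [-0.027   0.0269] 174
-0.12 0.1117 5
-0.116 0.1258 5
-0.112 0.1263 9
-0.108 0.117 10
-0.104 0.1165 7
-0.1 0.117 7
-0.096 0.1166 8
-0.092 0.116 7
-0.088 0.1155 8
-0.084 0.1148 8
side lip s [0.1012 0.102  0.1048 0.1145 0.1241] o [-0.0275  0.0268] 81
-0.116 0.1152 2
-0.112 0.124 4
-0.108 0.1234 4
-0.104 0.1152 2
-0.1 0.1156 3
-0.096 0.1141 2
-0.092 0.1156 3
-0.088 0.1121 6
-0.084 0.109 1
```

Emit:
step_arm(moves=[[[0.05,0.26,-0.5,0.1,1],[0.05,0.26,-0.5,0.1,1],[0.05,0.26,-0.5,0.08,1],[0,0,-0.5,0,1],[0,0,-0.5,0,1],[0,0,-0.5,0,1],[0,0,0,0,1],[0,0,0,0,1]]])

```text
time: 3.3
ee_pos: [0.4269, 0.3357, 0.1117]
eef_rot: [2.577, 1.797, -0.001]
wrist_force: [0.5, -0.5, 0.4]
gripper_width: 1.0
grip_force: 0.0
```

```bash
python3 - <<'E'
from h import *
st()
im,d=manip.get_image("side");cv2.imwrite("pics/s1.png",cv2.resize(im[225:325,190:310],(720,600),interpolation=cv2.INTER_CUBIC))
E
```

```text
t 3.3 p [0.4269 0.3357 0.1117] yawx 69.8 F [ 0.5 -0.5  0.4] T [-0.01 -0.05 -0.02] w 1.0 g 0.0 j6 2.59
```

View pics/s1.png

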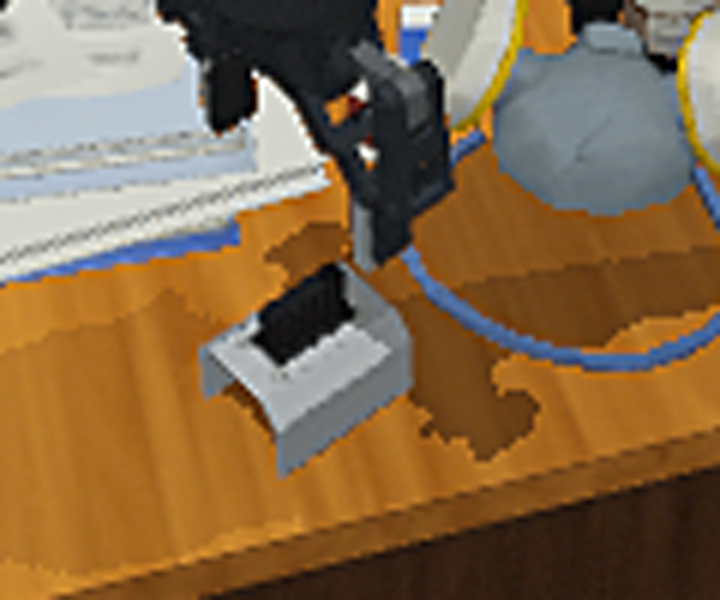

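The fingers straddle the shade, with the fin in line between them. I'll descend and grip.

Emit:
step_arm(moves=[[[0,0.04,-0.5,0,1],[0,0,-0.5,0,1],[0,0,-0.4,0,0.8],[0,0,-0.26,0,0.5],[0,0,0,0,0.3],[0,0,0,0,0],[0,0,0,0,0],[0,0,0,0,0]]], squeeze=90)

```text
time: 4.15
ee_pos: [0.4275, 0.338, 0.0458]
eef_rot: [-2.576, -1.798, -0.002]
wrist_force: [1.6, 0.4, 3.8]
gripper_width: 0.089
grip_force: 89.8
```

```bash
python3 -c "
from h import *
st()"
```

```text
t 4.15 p [0.4275 0.338  0.0458] yawx 69.82 F [1.6 0.4 3.8] T [-0.02 -0.25  0.02] w 0.089 g 89.8 j6 2.59
```

Gripped at 90 N. I'll lift and carry it over the middle of the tube.

Emit:
step_arm(moves=[[[0,0,0.6,0,0],[0,0,1,0,0],[0,0,1,0,0],[0,0,1,0,0],[0.37,-0.86,0.6,0.08,0],[0.37,-0.86,0,0.08,0],[0.37,-0.86,0,0.08,0],[0.37,-0.86,0,0.08,0]]])

```text
time: 4.95
ee_pos: [0.4867, 0.1989, 0.2136]
eef_rot: [2.534, 1.856, 0.002]
wrist_force: [0.9, 0.7, -0.6]
gripper_width: 0.094
grip_force: 89.1
```

Emit:
step_arm(moves=[[[0.37,-0.86,0,0.08,0],[0.37,-0.86,0,0.08,0],[0.37,-0.86,0,0.08,0],[0.37,-0.86,0,0.08,0],[0.37,-0.86,0,0.08,0],[0.37,-0.86,0,0.08,0],[0.37,-0.86,0,0.08,0],[0.37,-0.86,0,0.07,0]]])

```text
time: 5.75
ee_pos: [0.605, -0.0766, 0.2133]
eef_rot: [2.451, 1.965, 0.001]
wrist_force: [0.4, 0.4, -0.8]
gripper_width: 0.092
grip_force: 89.1
```

Emit:
step_arm(moves=[[[0,0,0,0,0],[0,0,-0.2,0,0],[0,0,-0.2,0,0],[0,0,0,0,0],[0,0,0,0,0],[0,0,0,0,0],[0,0,0,0,0],[0,0,0,0,0]]])

```text
time: 6.55
ee_pos: [0.6047, -0.0749, 0.1972]
eef_rot: [2.451, 1.965, 0.0]
wrist_force: [0.1, -0.8, -1.0]
gripper_width: 0.092
grip_force: 89.0
```

```bash
python3 - <<'E'
from h import *
st()
A,da=manip.get_image("top");B,db=manip.get_image("side")
cv2.imwrite("pics/t2.png",A);cv2.imwrite("pics/s2.png",B);np.save("t2.npy",da);np.save("s2.npy",db)
cv2.imwrite("pics/c2.png",np.hstack([cv2.resize(A[120:220,240:380],(400,286),interpolation=2),cv2.resize(B[110:210,200:340],(400,286),interpolation=2)]))
E
```

```text
t 6.55 p [ 0.6047 -0.0749  0.1972] yawx 77.44 F [ 0.1 -0.8 -1. ] T [-0.05  0.02 -0.03] w 0.092 g 89.0 j6 1.67
```

View pics/c2.png

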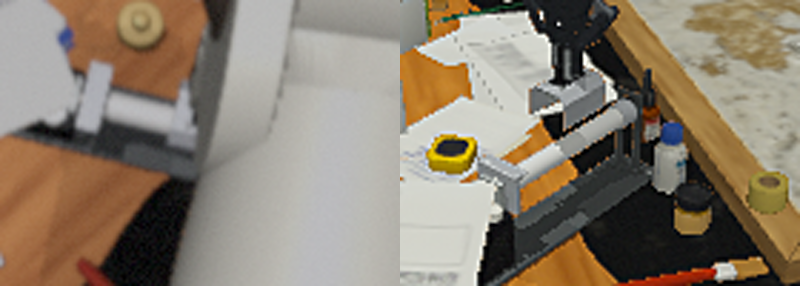

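The side view shows the shade hanging level in the gripper over the middle of the tube, at about (288,143) in full-frame pixels. The top view is mostly hidden by the arm. I'll check the shade's offset from the tube in the side camera's depth.

```bash
python3 - <<'E'
from h import *
t=np.array([.2185,.9758]);c=np.array([.604,-.083]);nn=np.array([-t[1],t[0]])
P=cloud("side",np.load("s2.npy"));hsv=cv2.cvtColor(cv2.imread("pics/s2.png"),cv2.COLOR_BGR2HSV)
r=P[...,:2]-c;s=r@t;o=r@nn;z=P[...,2]
k=(abs(o)<.05)&(abs(s-.01)<.06)&(z>.14)&(z<.198)&(hsv[...,1]<60)&(hsv[...,2]>90)
print(k.sum(),"s",np.percentile(s[k],[0,2,98,100]).round(4),"o",np.percentile(o[k],[0,2,98,100]).round(4),"z",np.percentile(z[k],[0,2,50,98,100]).round(4))
e=np.array([[ .6047,-.0749]])-c; print("tcp s,o",e@t,e@nn)
tp=k&(abs(z-.1925)<.005); print("top plate",tp.sum(),"z",np.median(z[tp]),"o rng",np.percentile(o[tp],[0,2,98,100]).round(4),"s rng",np.percentile(s[tp],[0,2,98,100]).round(4))
print(cv2.minAreaRect(P[k][:,:2].astype(np.float32)*1000))
sk=k&(z<.182)&(z>.156); print("near skirt o",np.median(o[sk]),"yaw",[np.degrees(np.arctan2(*cv2.fitLine(P[sk][:,:2].astype(np.float32),2,0,.001,.001).ravel()[[1,0]]))],sk.sum())
E
```

```text
283 s [-0.0272 -0.023   0.0442  0.0468] o [-0.0261 -0.0247  0.0302  0.0321] z [0.1513 0.1541 0.178  0.1937 0.195 ]
tcp s,o [0.00805693] [0.00108679]
top plate 84 z 0.19137104114918913 o rng [-0.0162 -0.0135  0.0248  0.0253] s rng [-0.0272 -0.0219  0.0452  0.0468]
((603.1272583007812, -73.69342803955078), (73.52462768554688, 57.38504409790039), 74.28739166259766)
near skirt o 0.02739691821459942 yaw [np.float32(23.292664)] 139
```

Shade bottom is 0.151 as expected. The tube sits at o = -1.2 mm and the shade at +1.1 mm, so I'll shift 2.2 mm sideways while descending to just above contact.

Emit:
step_arm(moves=[[[0.03,-0.01,-0.3,0,0],[0.03,0,-0.3,0,0],[0,0,-0.3,0,0],[0,0,-0.2,0,0],[0,0,-0.13,0,0],[0,0,0,0,0],[0,0,0,0,0],[0,0,0,0,0]]], squeeze=110)

```text
time: 7.45
ee_pos: [0.6073, -0.0755, 0.1483]
eef_rot: [2.451, 1.964, 0.001]
wrist_force: [0.4, -0.6, -2.5]
gripper_width: 0.089
grip_force: 111.5
```

Emit:
step_arm(moves=[[[0,0,-0.025,0,0],[0,0,-0.025,0,0],[0,0,-0.025,0,0],[0,0,-0.025,0,0],[0,0,-0.025,0,0],[0,0,0,0,0],[0,0,0,0,0],[0,0,0,0,0]]])

```text
time: 8.25
ee_pos: [0.6071, -0.0755, 0.1428]
eef_rot: [2.451, 1.965, 0.0]
wrist_force: [0.4, -1.1, -1.5]
gripper_width: 0.085
grip_force: 111.9
```

Emit:
step_arm(moves=[[[0,0,-0.025,0,0],[0,0,-0.025,0,0],[0,0,-0.025,0,0],[0,0,-0.025,0,0],[0,0,-0.025,0,0],[0,0,0,0,0],[0,0,0,0,0],[0,0,0,0,0]]])

```text
time: 9.05
ee_pos: [0.6086, -0.0758, 0.139]
eef_rot: [2.449, 1.963, 0.005]
wrist_force: [6.3, -1.4, 4.8]
gripper_width: 0.088
grip_force: 112.9
```

Contact is at TCP z ≈ 0.140, with a 6 N sideways push toward +x. I'll follow it by about 1.8 mm.

Emit:
step_arm(moves=[[[0.015,0,0,0,0],[0.015,-0.01,0,0,0],[0.015,0,0,0,0],[0,0,0,0,0],[0,0,0,0,0],[0,0,0,0,0],[0,0,0,0,0],[0,0,0,0,0]]])

```text
time: 9.85
ee_pos: [0.6095, -0.076, 0.1384]
eef_rot: [2.45, 1.964, 0.002]
wrist_force: [4.9, -1.5, 5.1]
gripper_width: 0.087
grip_force: 112.9
```

```bash
python3 -c "
from h import *
st()"
```

```text
t 9.85 p [ 0.6095 -0.076   0.1384] yawx 77.42 F [ 4.9 -1.5  5.1] T [-0.26 -1.23  0.01] w 0.087 g 112.9 j6 1.67
```

Emit:
step_arm(moves=[[[0.015,0,0,0,0],[0.015,-0.01,0,0,0],[0,0,0,0,0],[0,0,0,0,0],[0,0,0,0,0],[0,0,0,0,0],[0,0,0,0,0],[0,0,0,0,0]]])

```text
time: 10.65
ee_pos: [0.61, -0.0762, 0.1381]
eef_rot: [2.451, 1.965, 0.001]
wrist_force: [3.3, -0.4, 5.7]
gripper_width: 0.083
grip_force: 113.0
```

```bash
python3 -c "
from h import *
st()"
```

```text
t 10.65 p [ 0.61   -0.0762  0.1381] yawx 77.42 F [ 3.3 -0.4  5.7] T [-0.04 -0.55  0.  ] w 0.083 g 113.0 j6 1.67
```

Emit:
step_arm(moves=[[[0.015,0,0,0,0],[0.015,-0.01,0,0,0],[0,0,0,0,0],[0,0,0,0,0],[0,0,0,0,0],[0,0,0,0,0],[0,0,0,0,0],[0,0,0,0,0]]])

```text
time: 11.45
ee_pos: [0.6106, -0.0764, 0.138]
eef_rot: [-2.45, -1.964, 0.001]
wrist_force: [-1.6, 0.8, 5.8]
gripper_width: 0.085
grip_force: 113.0
```

```bash
python3 - <<'E'
from h import *
st()
B,db=manip.get_image("side");cv2.imwrite("pics/s3.png",cv2.resize(B[110:200,225:345],(800,600),interpolation=cv2.INTER_CUBIC))
E
```

```text
t 11.45 p [ 0.6106 -0.0764  0.138 ] yawx 77.43 F [-1.6  0.8  5.8] T [ 0.2   0.24 -0.01] w 0.085 g 113.0 j6 1.67
```

View pics/s3.png

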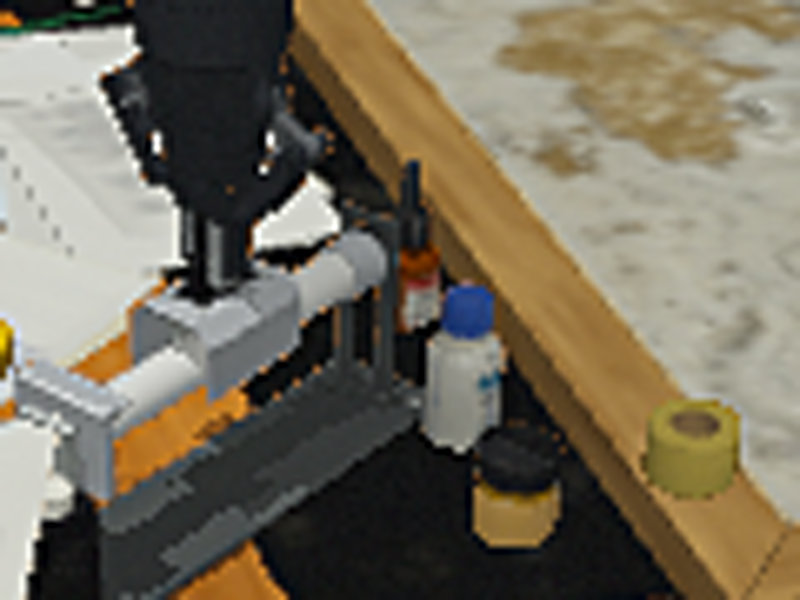

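The shade straddles the tube, clear of the lip and the collar, and the sideways force is nearly zero. Pushing down gently now.

Emit:
step_arm(moves=[[[-0.008,0,-0.025,0,0],[0,0,-0.025,0,0],[0,0,-0.025,0,0],[0,0,0,0,0],[0,0,0,0,0],[0,0,0,0,0],[0,0,0,0,0],[0,0,0,0,0]]])

```text
time: 12.3
ee_pos: [0.6105, -0.0765, 0.1355]
eef_rot: [-2.451, -1.965, -0.0]
wrist_force: [-0.6, 0.4, 9.4]
gripper_width: 0.087
grip_force: 113.4
```

Emit:
step_arm(moves=[[[0,0,-0.025,0,0],[0,0,-0.025,0,0],[0,0,0,0,0],[0,0,0,0,0],[0,0,0,0,0],[0,0,0,0,0],[0,0,0,0,0],[0,0,0,0,0]]])

```text
time: 13.1
ee_pos: [0.6105, -0.0765, 0.1333]
eef_rot: [-2.451, -1.965, 0.0]
wrist_force: [-0.6, 0.1, 8.1]
gripper_width: 0.086
grip_force: 113.3
```

Emit:
step_arm(moves=[[[0,0,-0.025,0,0],[0,0,-0.025,0,0],[0,0,-0.025,0,0],[0,0,0,0,0],[0,0,0,0,0],[0,0,0,0,0],[0,0,0,0,0],[0,0,0,0,0]]])

```text
time: 13.9
ee_pos: [0.6105, -0.0766, 0.129]
eef_rot: [-2.451, -1.964, 0.002]
wrist_force: [-0.1, 1.3, -3.6]
gripper_width: 0.087
grip_force: 111.8
```

Emit:
step_arm(moves=[[[0,0,-0.025,0,0],[0,0,-0.025,0,0],[0,0,0,0,0],[0,0,0,0,0],[0,0,0,0,0],[0,0,0,0,0],[0,0,0,0,0],[0,0,0,0,0]]])

```text
time: 14.7
ee_pos: [0.6107, -0.0766, 0.1273]
eef_rot: [-2.451, -1.964, 0.001]
wrist_force: [-3.4, 0.9, -7.0]
gripper_width: 0.086
grip_force: 111.1
```

The arms have snapped past: the vertical force has gone negative and is now pulling the shade down. I'll continue slowly to the stop.

Emit:
step_arm(moves=[[[-0.01,0,-0.02,0,0],[0,0,-0.02,0,0],[0,0,-0.02,0,0],[0,0,0,0,0],[0,0,0,0,0],[0,0,0,0,0],[0,0,0,0,0],[0,0,0,0,0]]])

```text
time: 15.5
ee_pos: [0.6105, -0.0767, 0.1252]
eef_rot: [-2.451, -1.965, 0.0]
wrist_force: [-0.3, 0.3, -6.4]
gripper_width: 0.086
grip_force: 111.4
```

Emit:
step_arm(moves=[[[0,0,-0.015,0,0],[0,0,-0.01,0,0],[0,0,0,0,0],[0,0,0,0,0],[0,0,0,0,0],[0,0,0,0,0],[0,0,0,0,0],[0,0,0,0,0]]])

```text
time: 16.3
ee_pos: [0.6105, -0.0767, 0.1243]
eef_rot: [2.451, 1.965, -0.0]
wrist_force: [-0.0, -0.3, -5.7]
gripper_width: 0.086
grip_force: 111.4
```

Emit:
step_arm(moves=[[[0,0,-0.015,0,0],[0,0,-0.015,0,0],[0,0,0,0,0],[0,0,0,0,0],[0,0,0,0,0],[0,0,0,0,0],[0,0,0,0,0],[0,0,0,0,0]]])

```text
time: 17.1
ee_pos: [0.6105, -0.0767, 0.123]
eef_rot: [-2.451, -1.965, 0.0]
wrist_force: [-1.2, 0.1, -6.2]
gripper_width: 0.085
grip_force: 111.4
```

Emit:
step_arm(moves=[[[0,0,-0.015,0,0],[0,0,-0.01,0,0],[0,0,0,0,0],[0,0,0,0,0],[0,0,0,0,0],[0,0,0,0,0],[0,0,0,0,0],[0,0,0,0,0]]])

```text
time: 17.9
ee_pos: [0.6106, -0.0767, 0.1225]
eef_rot: [2.451, 1.965, 0.001]
wrist_force: [-4.1, 0.5, 3.4]
gripper_width: 0.081
grip_force: 112.4
```

Seated at z ≈ 0.1226, with the vertical force back to positive. I'll relieve the small side load and slide along the tube toward the plate.

Emit:
step_arm(moves=[[[-0.014,0,0.006,0,0],[0.022,0.098,0,0,0],[0.022,0.098,0,0,0],[0.022,0.098,0,0,0],[0.022,0.098,0,0,0],[0.022,0.098,0,0,0],[0.022,0.098,0,0,0],[0,0,0,0,0]]])

```text
time: 18.7
ee_pos: [0.6156, -0.0523, 0.1225]
eef_rot: [-2.45, -1.966, -0.002]
wrist_force: [1.7, 0.1, 3.2]
gripper_width: 0.087
grip_force: 112.4
```

```bash
python3 -c "
from h import *
st()"
```

```text
t 18.7 p [ 0.6156 -0.0523  0.1225] yawx 77.47 F [1.7 0.1 3.2] T [ 0.11 -0.47 -0.05] w 0.087 g 112.4 j6 1.7
```

Emit:
step_arm(moves=[[[0.024,0.104,0,0,0],[0.023,0.104,0,0,0],[0.023,0.104,0,0,0],[0.023,0.104,0,0,0],[0.023,0.104,0,0,0],[0.023,0.104,0,0,0],[0.023,0.104,0,0,0],[0,0,0,0,0]]])

```text
time: 19.5
ee_pos: [0.622, -0.0231, 0.1225]
eef_rot: [-2.45, -1.965, -0.002]
wrist_force: [2.6, 0.8, 5.5]
gripper_width: 0.086
grip_force: 112.7
```

```bash
python3 - <<'E'
from h import *
st()
B,db=manip.get_image("side");A,da=manip.get_image("top")
cv2.imwrite("pics/s4.png",np.hstack([cv2.resize(B[120:195,215:315],(400,300),interpolation=2),cv2.resize(A[125:200,250:350],(400,300),interpolation=2)]))
E
```

```text
t 19.5 p [ 0.622  -0.0231  0.1225] yawx 77.47 F [2.6 0.8 5.5] T [ 0.14 -0.61 -0.04] w 0.086 g 112.7 j6 1.75
```

View pics/s4.png

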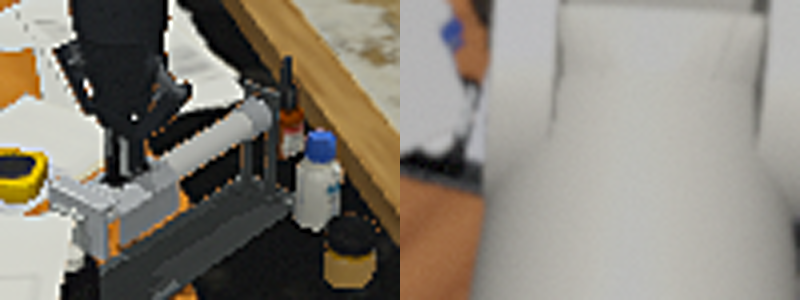

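The shade's end is at the lip, with about 14 mm left to the plate. The vertical force is small. Continuing slowly.

Emit:
step_arm(moves=[[[0.015,0.03,0,0,0],[0.008,0.035,0,0,0],[0.008,0.035,0,0,0],[0.008,0.035,0,0,0],[0.008,0.035,0,0,0],[0.008,0.035,0,0,0],[0,0,0,0,0],[0,0,0,0,0]]])

```text
time: 20.4
ee_pos: [0.6237, -0.0162, 0.1225]
eef_rot: [2.452, 1.964, -0.001]
wrist_force: [1.0, -2.3, 4.9]
gripper_width: 0.084
grip_force: 112.8
```

Emit:
step_arm(moves=[[[0.005,0.024,0,0,0],[0.005,0.024,0,0,0],[0,0,0,0,0],[0,0,0,0,0],[0,0,0,0,0],[0,0,0,0,0],[0,0,0,0,0],[0,0,0,0,0]]])

```text
time: 21.2
ee_pos: [0.6241, -0.0144, 0.1225]
eef_rot: [2.452, 1.964, -0.001]
wrist_force: [1.0, -3.1, 5.7]
gripper_width: 0.082
grip_force: 112.8
```

Emit:
step_arm(moves=[[[0.006,0.024,0,0,0],[0.005,0.024,0,0,0],[0,0,0,0,0],[0,0,0,0,0],[0,0,0,0,0],[0,0,0,0,0],[0,0,0,0,0],[0,0,0,0,0]]])

```text
time: 22.0
ee_pos: [0.6245, -0.0125, 0.1225]
eef_rot: [2.452, 1.964, -0.001]
wrist_force: [0.8, -3.3, 4.8]
gripper_width: 0.086
grip_force: 112.8
```

Emit:
step_arm(moves=[[[0.006,0.024,0,0,0],[0.005,0.024,0,0,0],[0,0,0,0,0],[0,0,0,0,0],[0,0,0,0,0],[0,0,0,0,0],[0,0,0,0,0],[0,0,0,0,0]]])

```text
time: 22.8
ee_pos: [0.625, -0.0106, 0.1225]
eef_rot: [2.452, 1.964, -0.001]
wrist_force: [1.6, -2.7, 5.7]
gripper_width: 0.088
grip_force: 112.8
```

Emit:
step_arm(moves=[[[0.006,0.024,0,0,0],[0.004,0.018,0,0,0],[0,0,0,0,0],[0,0,0,0,0],[0,0,0,0,0],[0,0,0,0,0],[0,0,0,0,0],[0,0,0,0,0]]])

```text
time: 23.6
ee_pos: [0.6254, -0.0089, 0.1224]
eef_rot: [2.452, 1.964, -0.001]
wrist_force: [1.1, -3.3, 5.7]
gripper_width: 0.084
grip_force: 112.8
```

Emit:
step_arm(moves=[[[0.005,0.024,0,0,0],[0.003,0.012,0,0,0],[0,0,0,0,0],[0,0,0,0,0],[0,0,0,0,0],[0,0,0,0,0],[0,0,0,0,0],[0,0,0,0,0]]])

```text
time: 24.4
ee_pos: [0.6257, -0.0075, 0.1224]
eef_rot: [2.452, 1.964, -0.001]
wrist_force: [0.8, -3.4, 7.2]
gripper_width: 0.084
grip_force: 112.8
```

Emit:
step_arm(moves=[[[0.005,0.024,0.003,0,0],[0.003,0.014,0,0,0],[0,0,0,0,0],[0,0,0,0,0],[0,0,0,0,0],[0,0,0,0,0],[0,0,0,0,0],[0,0,0,0,0]]])

```text
time: 25.2
ee_pos: [0.6257, -0.0075, 0.1225]
eef_rot: [2.451, 1.962, -0.005]
wrist_force: [-0.9, -11.3, 6.4]
gripper_width: 0.091
grip_force: 112.8
```

Emit:
step_arm(moves=[[[0.005,0.024,0.003,0,0],[0.003,0.014,0,0,0],[0,0,0,0,0],[0,0,0,0,0],[0,0,0,0,0],[0,0,0,0,0],[0,0,0,0,0],[0,0,0,0,0]]])

```text
time: 26.0
ee_pos: [0.6257, -0.0073, 0.1225]
eef_rot: [2.451, 1.959, -0.008]
wrist_force: [-2.1, -17.1, 6.4]
gripper_width: 0.085
grip_force: 112.9
```

It has stopped against the plate: position constant, 17 N along the tube. I'll relax the push and release.

Emit:
step_arm(moves=[[[-0.006,-0.028,0.005,0,0],[-0.006,-0.026,0.005,0,0],[0,0,0,0,0],[0,0,0,0,0],[0,0,0,0,0],[0,0,0,0,0],[0,0,0,0,0],[0,0,0,0,0]]], squeeze=60)

```text
time: 26.8
ee_pos: [0.6256, -0.0075, 0.1225]
eef_rot: [2.452, 1.963, -0.004]
wrist_force: [1.1, -7.3, 3.2]
gripper_width: 0.086
grip_force: 112.4
```

```bash
python3 -c "
from h import *
st()"
```

```text
t 26.8 p [ 0.6256 -0.0075  0.1225] yawx 77.35 F [ 1.1 -7.3  3.2] T [-1.53 -0.23 -0.04] w 0.086 g 112.4 j6 1.78
```

Emit:
step_arm(moves=[[[0,0,0,0,0.15],[0,0,0,0,0.3],[0,0,0,0,0.5],[0,0,0,0,0.5],[0,0,0,0,0.5],[0,0,0,0,0.5],[0,0,0.3,0,0.5],[0,0,0.7,0,0.5]]])

```text
time: 27.6
ee_pos: [0.625, -0.006, 0.1617]
eef_rot: [-2.449, -1.963, 0.005]
wrist_force: [1.1, -0.5, -0.1]
gripper_width: 0.498
grip_force: 0.0
```

Emit:
step_arm(moves=[[[0,0,1,0,0.5],[0,0,1,0,0.5],[-1,0,0.5,0,0.5],[-1,0,0,0,0.5],[-1,0,0,0,0.5],[-1,0,0,0,0.5],[-1,0,0,0,0.5],[0,0,0,0,0.5]]])

```text
time: 28.4
ee_pos: [0.4226, -0.006, 0.2654]
eef_rot: [2.45, 1.964, 0.003]
wrist_force: [2.2, -0.8, 0.6]
gripper_width: 0.501
grip_force: 0.0
```

```bash
python3 - <<'E'
from h import *
st()
A,da=manip.get_image("top");B,db=manip.get_image("side")
cv2.imwrite("pics/s5.png",np.hstack([cv2.resize(B[130:205,215:315],(400,300),interpolation=2),cv2.resize(A[130:205,250:350],(400,300),interpolation=2)]))
t=np.array([.2185,.9758]);c=np.array([.604,-.083]);nn=np.array([-t[1],t[0]])
for n,d in(("top",da),("side",db)):
    P=cloud(n,d);r=P[...,:2]-c;s=r@t;o=r@nn;z=P[...,2]
    k=(abs(o)<.035)&(s>.02)&(s<.13)&(z>.10)&(z<.15)&((s>.0)); q=k&(abs(z-.1185)<.003)
    if q.sum()>5:print(n,"plate s",np.percentile(s[q],[1,99]).round(4),"o",np.percentile(o[q],[1,99]).round(4))
    q=k&(z>.133)
    if q.sum()>5:print("fin",P[q].mean(0).round(4),"s",s[q].mean().round(4),"o",o[q].mean().round(4),"z",np.percentile(z[q],95).round(4))
E
```

```text
t 28.4 p [ 0.4226 -0.006   0.2654] yawx 77.42 F [ 2.2 -0.8  0.6] T [ 0.02 -0.09 -0.01] w 0.501 g 0.0 j6 1.78
top plate s [0.043  0.1283] o [-0.0215  0.0192]
fin [ 0.6208 -0.0072  0.1409] s 0.0777 o 0.0001 z 0.1442
side plate s [0.0467 0.1272] o [-0.0276  0.026 ]
fin [ 0.6225 -0.0036  0.1383] s 0.0815 o -0.0007 z 0.1422
```

View pics/s5.png

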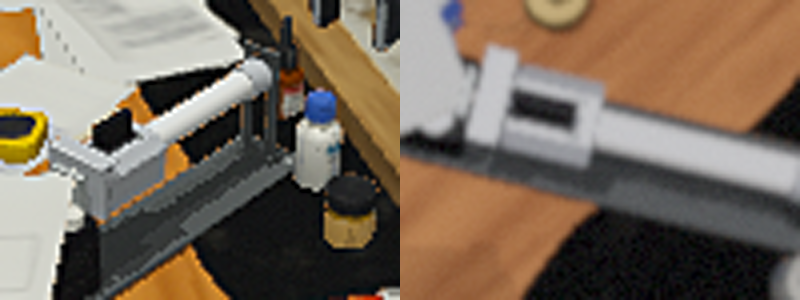

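The shade sits upright on the tube with its end under the lip. Its far end is at s = 0.043 and its centre at 0.078, which matches the plate-contact position. Handing in.

```bash
python3 -c "
from cell import manip
print(manip.close_job())"
```

```text
the job is handed in; nothing more can be done
None
```

The shade is snapped onto the tube, slid up against the end plate under the lip and released upright; the job is handed in at about 28.5 s of the 58 s allowed, but the hand-in returned no verdict, so I can't confirm it passed.

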